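# Lay a carton in the drawer tray

### The job

A small carton stands upright at the open end of the shallow wooden tray. Push it high on the face that looks away from the tray's end rim, so that it tips over and lies flat in the tray with its top toward the end rim; then push it along by its bottom end until its top lies squarely against that rim. Only push, never pick the carton up, and leave the salt shaker, the two jars and the spotted mug as they stand.

Things in the scene. Friction and masses are not known exactly. Their poses are not given: they have to be found in the camera images.
- tray: Shallow tray of light wood, fixed; place and yaw vary. Origin: centre of its inside in plan, at worktop level; x points from its open end to its end rim, z up. Floor 5 mm thick; inside 230 mm long (x -115 to +115 mm), 140 mm wide (y -70 to +70 mm). Side rims 8 mm thick, 14 mm high above the worktop. No rim at the -x end, where the floor ends.
- tray_stop (a point): Middle of the inner face of the tray's end rim (at +x, 8 mm thick, 26 mm high above the worktop), 18 mm above the worktop; tray frame (115, 0, 18) mm. Its axes are those of the tray. Rims are slippery (friction about 0.25), the floor less so (0.6). A carton that comes up askew touches with one corner first; pushed on slowly, best on the lagging side of its bottom end, it turns square.
- carton: Loose closed carton, brown cardboard with pale panels, 36 (x) by 80 (y) by 130 mm high (z), 0.11 to 0.22 kg, rigid. Origin: centre of its bottom; z points to its top, x is square to its wide faces. It starts upright on the tray floor near the open end, its +x face toward the end rim within 0.13 rad. The push that tips it goes on its -x face, which looks away from the end rim.
- carton_top (a point): Centre of the carton's top face, 130 mm from its origin along z; axes as the carton's. Pushed square on the -x face within 30 mm of the top, the carton tips about its lower +x edge without sliding, passes balance at about 16 degrees (top moved some 35 mm) and falls by itself, its top then 20 to 60 mm short of the end rim.
- carton_middle (a point): Centre of the carton and its centre of mass, 65 mm from its origin along z: 70 mm above the worktop when it stands in the tray, 23 mm when it lies flat there. Axes as the carton's. Lying, it slides along the tray under a push of 1 to 3 N at its bottom end.
- salt_shaker: Bystander: small glass salt shaker with a grey top, 44 mm across, 90 mm high, loose. Origin: centre of its underside.
- spice_jar: Bystander: slim spice jar with a red cap, 45 mm across, 106 mm high, loose. Origin: centre of its underside.
- sugar_jar: Bystander: glass jar of sugar with a yellow lid, 63 mm across, 110 mm high, loose. Origin: centre of its underside.
- mug_b: Bystander: white spotted mug, 92 x 127 mm with its handle, 107 mm high, loose. Origin: on its underside.

How it is judged:
On the way:
1. the carton has been tipped over and lies flat in the tray (angle between carton's own z axis and vertical between 1.47 and 1.67 rad and height (world z) of carton_middle below 0.028 m), for 0.2 s.
At the end, for the whole second after the job is handed in: The carton lies flat on the tray floor on a wide face (within 4 degrees, middle 19 to 27 mm above the worktop), between the side rims, its top within 7 mm of the end rim and square to it within 0.08 rad (4.6 degrees), at rest (angle between carton's own z axis and vertical between 1.5 and 1.64 rad and height (world z) of carton_middle between 0.019 and 0.027 m and x of carton_top in the frame of tray between 0.108 and 0.119 m and angle between the z axis of carton and the x axis of tray, either way round below 0.08 rad and y of carton_middle in the frame of tray between -0.034 and 0.034 m and linear speed of carton below 0.01 m/s); the robot touches nothing.
It fails at once if the carton is lifted (height (world z) of carton_middle above 0.088 m or (angle between carton's own z axis and vertical above 1.35 rad and height (world z) of carton_middle above 0.055 m)).
It fails at once if the salt shaker is moved by more than 20 mm or tipped (distance of salt_shaker from where it was at the start of the episode above 0.02 m or angle between salt_shaker's own z axis and vertical above 0.3 rad).
It fails at once if the spice jar is moved by more than 20 mm or tipped (distance of spice_jar from where it was at the start of the episode above 0.02 m or angle between spice_jar's own z axis and vertical above 0.3 rad).
It fails at once if the sugar jar is moved by more than 20 mm or tipped (distance of sugar_jar from where it was at the start of the episode above 0.02 m or angle between sugar_jar's own z axis and vertical above 0.3 rad).
It fails at once if the mug is moved by more than 20 mm or tipped (distance of mug_b from where it was at the start of the episode above 0.02 m or angle between mug_b's own z axis and vertical above 0.3 rad).
It also fails if it takes over 67 s, if anything falls off the work surface, if the arm or the gripper's body presses on something with over 40 N, if the wrist force passes 120 N, or if a joint passes its speed limit or range.

### The arm

A 6-joint arm with a two-finger parallel gripper is mounted at the origin on a cart in front of the work surface, level with it; the furniture and walls round the work are solid. World frame = base frame: x ahead of the robot, y to its left, z up, the work surface at z = 0. Lengths are in m, angles in rad, forces in N, time in s.
With the tool pointing down it reaches from about 0.225 to 0.875 m from the base axis. Payload 3.4 kg.
Tool frame: the origin (TCP) lies on the centre line of the jaws, within the pads' length; the fingertips stand 22 mm ahead of it and the grasp point (between the pads) lies 3 mm ahead of it; z points along the fingers, y is the line along which they close (so a half turn about z gives the same grasp; the last joint's range is limited). The gripper opens to 85 mm and grips with 20 to 120 N. Pads are 22 mm wide; open, the fingers measure 114 mm over their backs; the gripper's body (76 mm by 85 mm) begins 54 mm behind the grasp point. The pads swing forward as they close: fully open they stand 13 mm farther back than shut.
Start: joints at [-1.394, 0.276, 1.505, -0, 1.361, -0.121], TCP at [0.169, -0.55, 0.253] pointing down, gripper open.
Joint ranges: [-2.89, 2.89], [-0.75, 2.08], [0.22, 2.7], [-1.18, 4.32], [0.11, 2.71], [-2.7, 2.7]. Speed limits (rad/s): [2.57, 2.57, 3.14, 3.14, 3.14, 3.14].

### API

Orientations are given as a unit quaternion [w, x, y, z].
In Python, from rig import manip, imaging, readout gives the robot as it stands (manip), with the cameras (imaging) and the readings (readout).
- The arm moves only by the tool steer_hand, called after ">>>" as name(argument=value, ...), one argument or row to a line, values as JSON. Schema: {"type":"object","properties":{"deltas":{"type":"array","items":{"type":"number"},"minItems":4,"maxItems":20},"jaw":{"type":"number"},"grip_n":{"type":"number"},"only":{"type":"string"},"quiet":{"type":"boolean"},"lines":{"type":"string"}},"required":["deltas"],"additionalProperties":false}. deltas is one flat list of numbers that holds 1 to 5 rows one after another, with no inner brackets; each row has 4 numbers: dx, dy, dz in m, then a turn about the tool's z in rad; each row shifts and turns the commanded pose from where the row before left it, along the tool's axes as they then stand; what a row does not reach is not made up. A row lasts 1/12 s, in which the tool goes at most 0.0417 m and 0.125 rad, less where a joint would pass 70% of its speed; a pose out of reach is approached as far as the arm can. jaw is the finger opening in m, set as the call begins (left out keeps the last). The fingers move at their own pace and stop on an object; grip_n is the grip in N (left out, the last holds). Time passes only in rows, so rows that do not move let the fingers close. The tool returns the time, the measured TCP pose, the force, the opening and the grip force at its end. only (a regular expression) keeps the lines of the reply that match it, lines (a string "A,B") keeps lines A to B, and quiet returns only ok. Input that does not fit is refused with a message, and nothing moves.
- readout.get_state(): the state, without advancing time (a new reading comes with each control period).
- imaging.get_image(name): name is "side" or "top" or "wrist"; returns a dict with "img" (480x640x3 uint8, red, green, blue), "camera_matrix" (3x3 intrinsics, pixels), "k1" (the pictures are not rectified: a ray, as slopes to the right and down, at radius r is drawn at 1 + k1 r^2 times it, then the intrinsics apply), "T" (4x4, takes a point from camera to world coordinates); the wrist camera has in their place "hand_eye" (4x4, takes a point from camera to tool coordinates, whose origin is the TCP and whose axes are the flange's). Camera axes: x right, y down, z forward; pixel columns grow to the right and rows downward; lengths in m; the calibration is good to about 2 mm. A picture is of the moment at which its call begins: read the wrist's pose just before it. There is no depth.
- manip.sign_off(): hands the job in; it is judged then, once.
The state is a dict: "clock": time; "qpos": joint angles; "qd": joint speeds; "effort": joint torques, N m; "position": TCP position; "ee_rot": TCP orientation; "contact_force": force on the tool from outside, world axes, zero at the start; "moment": the same for the moment, N m; "width": finger opening in m; "gripper_force": force on a finger pad.
Only numpy, scipy, OpenCV 4.12 (cv2) and the standard library are available. Lean on these libraries where they do the work, as an engineer would, in place of code of your own. Each camera call takes 0.05 s, during which the arm holds its last target. There are 200 camera calls.

## Working session

There is one attempt and no reset: what is moved stays moved. The work goes in short steps, Python scripts to look and compute and a tool call to move; the robot and the scene stay as the last step left them, time stands still between calls to the robot, and variables do not carry over. Pictures are saved under pics/ and viewed, at most 10 in all, crops included, and the job is handed in when it is done.

```bash
ls; mkdir -p pics; cat > h.py <<'E'
import numpy as np, cv2
from rig import manip, imaging, readout
from scipy.spatial.transform import Rotation as R
def Rq(q): return R.from_quat([q[1],q[2],q[3],q[0]]).as_matrix()
def grab(n,f=None):
    s=readout.get_state(); d=imaging.get_image(n)
    if n=="wrist":
        T=np.eye(4);T[:3,:3]=Rq(s["ee_rot"]);T[:3,3]=s["position"];d["T"]=T@np.array(d["hand_eye"])
    d["T"]=np.array(d["T"])
    if f: cv2.imwrite(f,d["img"][:,:,::-1])
    return d
def ray(d,uv):
    K=np.array(d["camera_matrix"]);k=d["k1"]
    p=cv2.undistortPoints(np.array(uv,float).reshape(-1,1,2),K,np.array([k,0,0,0.]))[:,0]
    v=np.c_[p,np.ones(len(p))]@d["T"][:3,:3].T
    return d["T"][:3,3],v
def onplane(d,uv,z):
    o,v=ray(d,uv); return o+v*((z-o[2])/v[:,2])[:,None]
def proj(d,P):
    P=np.array(P,float).reshape(-1,3);Ti=np.linalg.inv(d["T"]);c=P@Ti[:3,:3].T+Ti[:3,3]
    s=c[:,:2]/c[:,2:];s=s*(1+d["k1"]*(s**2).sum(1))[:,None]
    K=np.array(d["camera_matrix"]);return s@K[:2,:2].T+K[:2,2]
E
python3 - <<'E'
from h import *
for n in("top","side"):
    d=grab(n,f"pics/{n}0.png");print(n,d["T"].round(3).tolist(),d["k1"])
s=readout.get_state();print(s["position"],Rq(s["ee_rot"]).round(3).tolist(),s["clock"])
E
```

```text
pics
rig.py
top [[-0.008, -0.996, 0.085, 0.403], [-1.0, 0.008, -0.001, -0.002], [0.0, -0.085, -0.996, 1.245], [0.0, 0.0, 0.0, 1.0]] -0.058553928210884294
side [[0.937, -0.211, 0.28, 0.064], [-0.35, -0.518, 0.78, -1.217], [-0.02, -0.829, -0.559, 0.976], [0.0, 0.0, 0.0, 1.0]] 0.07273951762167886
[ 0.16859329 -0.54928343  0.25253118] [[0.956, 0.293, -0.0], [0.293, -0.956, 0.002], [0.0, -0.002, -1.0]] 0.1
```

View pics/top0.png

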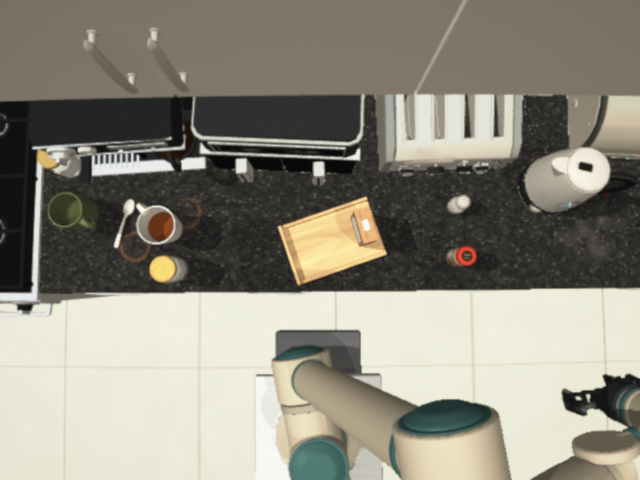

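View pics/side0.png

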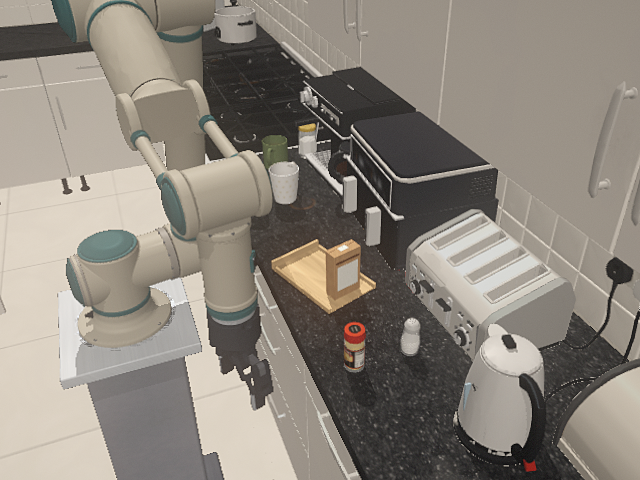

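The top view shows the tray centred near (332,240), with its end rim at the left. The carton top is near (361,224), and the spice jar (463,257) and salt shaker (459,204) are off to the right. Next I'll zoom in on the tray.

```bash
python3 - <<'E'
from h import *
a=cv2.imread("pics/top0.png")[190:290,270:395];b=cv2.imread("pics/side0.png")[230:320,265:385]
a=cv2.resize(a,None,fx=6,fy=6,interpolation=cv2.INTER_CUBIC);b=cv2.resize(b,None,fx=6,fy=6,interpolation=cv2.INTER_CUBIC)
cv2.imwrite("pics/c1.png",a);cv2.imwrite("pics/c2.png",b)
d=grab("top")
h=cv2.cvtColor(d["img"],cv2.COLOR_RGB2HSV)
m=cv2.inRange(h,(8,50,110),(28,255,255));m[:190]=0;m[290:]=0;m[:,:270]=0;m[:,395:]=0
c=max(cv2.findContours(m,0,2)[0],key=cv2.contourArea)
r=cv2.minAreaRect(c);p=cv2.boxPoints(r);print(r,p.tolist());print(onplane(d,p,.014).round(4).tolist())
for n,uv,z in(("spice",(465,256),.106),("salt",(462,201),.09),("carton",(361,224),.135)):print(n,onplane(d,[uv],z).round(3))
E
```

```text
((331.58685302734375, 240.1871795654297), (63.2402229309082, 95.02458953857422), 70.82099914550781) [[276.32379150390625, 225.93084716796875], [366.07421875, 194.71331787109375], [386.84991455078125, 254.44351196289062], [297.0994873046875, 285.6610412597656]]
[[0.5282, 0.1019, 0.014], [0.6066, -0.1278, 0.014], [0.4534, -0.1779, 0.014], [0.3766, 0.0497, 0.014]]
spice [[ 0.444 -0.349  0.106]]
salt [[ 0.577 -0.351  0.09 ]]
carton [[ 0.519 -0.103  0.135]]
```

View pics/c1.png

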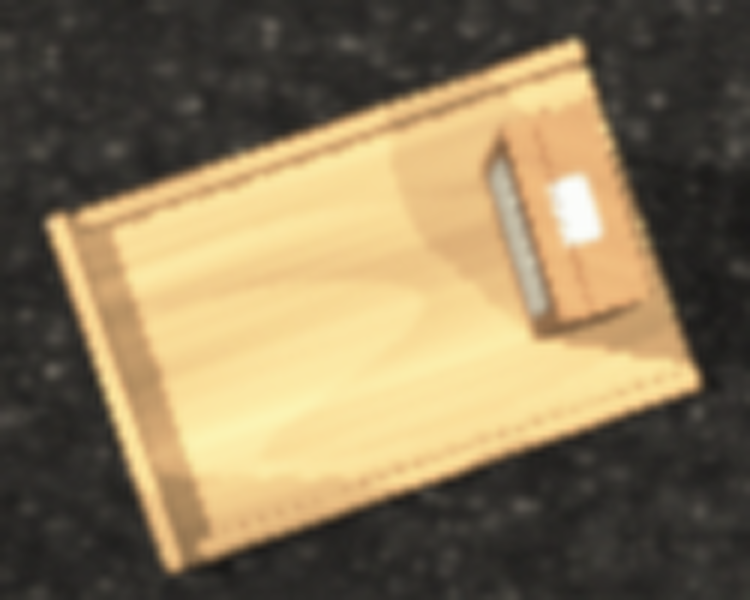

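View pics/c2.png

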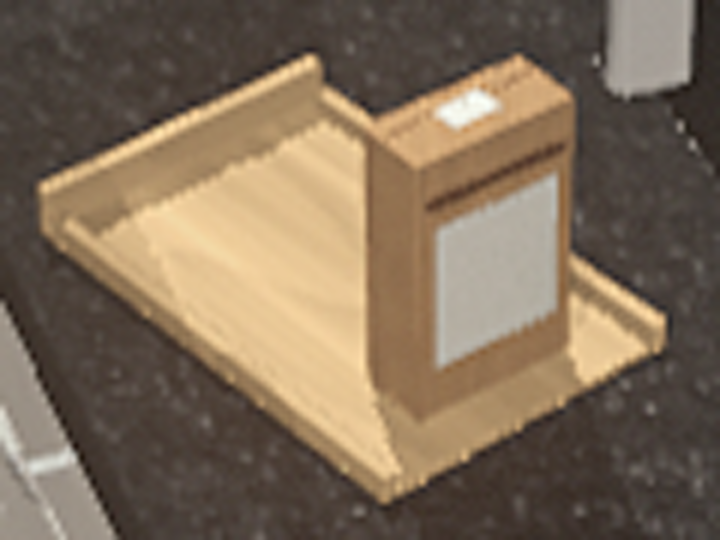

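The crops show the tray's end-rim corners at (48,220) and (170,572) in c1, and its open-end corners at (583,40) and (700,383). The carton's top face has corners at (505,115), (590,95), (640,300) and (552,325) in c1, and at (370,135), (523,57), (574,100) and (420,165) in c2.

```bash
python3 - <<'E'
from h import *
t=grab("top");s=grab("side")
f=lambda P,o:(np.array(P)+.5)/6-.5+o
A=onplane(t,f([(48,220),(170,572)],(270,190)),.026);B=onplane(t,f([(583,40),(700,383)],(270,190)),.014)
A2=onplane(s,f([(318,58),(40,185)],(265,230)),.026);B2=onplane(s,f([(663,320),(388,485)],(265,230)),.014)
for n,A,B in(("top",A,B),("side",A2,B2)):
    x=(A.mean(0)-B.mean(0));L=np.hypot(*x[:2]);yaw=np.arctan2(x[1],x[0]);w=np.hypot(*(A[0]-A[1])[:2]);ax=np.array([np.cos(yaw),np.sin(yaw)])
    ya=np.arctan2(*(A[0]-A[1])[:2][::-1]);
    C=(A.mean(0)+B.mean(0))[:2]/2-ax*.004
    print(n,"L",L,"(.238) w",w,"yaw",yaw,ya+np.pi/2,"C",C)
ct=onplane(t,f([(505,115),(590,95),(640,300),(552,325)],(270,190)),.135)[:,:2]
cs=onplane(s,f([(370,135),(523,57),(574,100),(420,165)],(265,230)),.135)[:,:2]
for c in(ct,cs):
    print(c.round(4).tolist(),c.mean(0));
    (q,wh,a)=cv2.minAreaRect((c*1000).astype(np.float32));print(q,wh,a)
# white label masks of carton-side
E
```

```text
top L 0.23812330669429135 (.238) w 0.1558209255022097 yaw 1.8996350456828097 1.900998981062722 C [ 0.49216884 -0.04406482]
side L 0.23691018257436122 (.238) w 0.15467317145801424 yaw 1.8859907627081998 1.8778925121440535 C [ 0.49284544 -0.043559  ]
[[0.5542, -0.0865], [0.5617, -0.1193], [0.4827, -0.137], [0.4734, -0.1033]] [ 0.5179844  -0.11150756]
(517.5390625, -111.25861358642578) (82.63994598388672, 34.967769622802734) 12.663784980773926
[[0.4755, -0.1128], [0.5528, -0.0852], [0.5597, -0.1209], [0.4864, -0.1389]] [ 0.51860771 -0.11443068]
(520.2103881835938, -115.9070053100586) (82.04429626464844, 35.977264404296875) 19.666038513183594
```

Tray: centre (0.4925, -0.044), yaw about 1.895. Carton: (0.5185, -0.113), yaw about 1.81. I'll move in behind the carton with the fingers partly open, which gives two contact points.

>>> steer_hand(
  deltas=[0.035, -0.0187, 0, 0, 0.035, -0.0187, 0, 0, 0.035, -0.0187, 0, 0, 0.035, -0.0187, 0, 0, 0.035, -0.0187, 0, 0],
  jaw=0.04,
  grip_n=20,
)

```text
clock: 0.67
position: [0.3094, -0.4076, 0.2533]
ee_rot: [0.0, 0.989, 0.148, 0.0]
contact_force: [0.6, 0.2, 0.6]
width: 0.0403
gripper_force: 0.0
```

>>> steer_hand(
  deltas=[0.035, -0.0187, 0, 0, 0.035, -0.0187, 0, 0, 0.035, -0.0187, 0, 0, 0.035, -0.0187, 0, 0, 0.035, -0.0187, 0, 0],
)

```text
clock: 1.08
position: [0.4495, -0.2666, 0.2534]
ee_rot: [0.0, 0.989, 0.148, 0.0]
contact_force: [-0.4, -0.8, 0.2]
width: 0.04
gripper_force: 0.0
```

>>> steer_hand(
  deltas=[0.035, -0.0187, 0, 0, 0.035, -0.0187, 0, 0, 0.035, -0.0187, 0, 0, 0, 0, 0, -0.12, 0, 0, 0, -0.12],
)

```text
clock: 1.5
position: [0.5339, -0.1816, 0.2529]
ee_rot: [-0.0, 0.963, 0.27, -0.0]
contact_force: [-0.5, -0.4, 0.4]
width: 0.0397
gripper_force: 0.0
```

>>> steer_hand(
  deltas=[0, 0, 0, -0.12, 0, 0, 0, -0.12, 0, 0, 0, -0.12, 0, 0, 0, -0.12, 0, 0, 0, -0.12],
)

```text
clock: 1.92
position: [0.5323, -0.1837, 0.2531]
ee_rot: [-0.0, 0.841, 0.541, -0.0]
contact_force: [-0.0, 0.2, 0.1]
width: 0.0399
gripper_force: 0.0
```

>>> steer_hand(
  deltas=[0, 0, 0, -0.12, 0, 0, 0, -0.12, 0, 0, 0, -0.12, 0, 0, 0, -0.12, 0, 0, 0, -0.12],
)

```text
clock: 2.33
position: [0.5323, -0.1838, 0.2531]
ee_rot: [-0.0, 0.643, 0.766, -0.0]
contact_force: [1.2, 0.4, -0.4]
width: 0.0402
gripper_force: 0.0
```

>>> steer_hand(
  deltas=[0, 0, 0, 0, 0, 0, 0, 0],
)

```text
clock: 2.5
position: [0.5323, -0.1838, 0.2532]
ee_rot: [-0.0, 0.647, 0.763, -0.0]
contact_force: [0.4, 0.8, -0.4]
width: 0.0399
gripper_force: 0.0
```

>>> steer_hand(
  deltas=[0, 0.003, 0.04, -0.07, 0, 0, 0.04, 0, 0, 0, 0.04, 0, 0, 0, 0.005, 0, 0, 0, 0, 0],
)

```text
clock: 2.92
position: [0.5336, -0.1825, 0.126]
ee_rot: [-0.003, 0.619, 0.785, -0.001]
contact_force: [0.1, 0.0, 0.7]
width: 0.0402
gripper_force: 0.0
```

```bash
python3 - <<'E'
from h import *
d=grab("wrist","pics/w1.png")
E
```

```text
(no output)
```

View pics/w1.png

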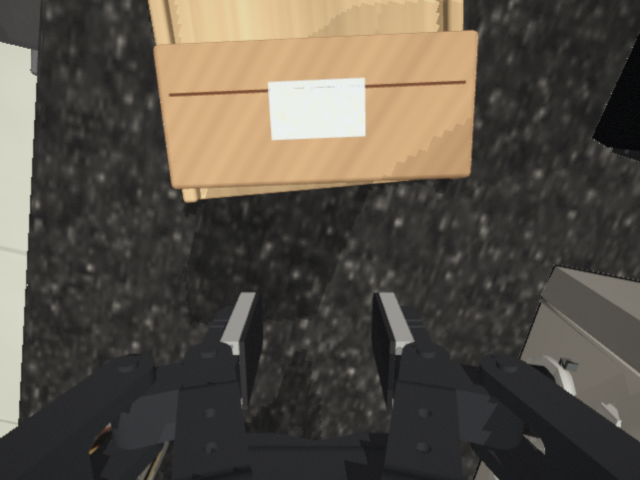

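The wrist view shows the carton's near top edge running from (172,188) to (470,176), and the far edge from (156,46) to (477,31). I'll compute the carton pose from these.

```bash
python3 - <<'E'
from h import *
d=grab("wrist");s=readout.get_state()
p=onplane(d,[(172,188),(470,176),(156,46),(477,31)],.135);M=Rq(s["ee_rot"])
print(p.round(4).tolist(),p.mean(0));q=(p-s["position"])@M;print(q.round(4).tolist())
e=p[1]-p[0];g=p[3]-p[2];print([np.arctan2(v[1],v[0])+np.pi/2 for v in(e,g)],np.arctan2(M[1,0],M[0,0]))
E
```

```text
[[0.4857, -0.1426, 0.135], [0.5638, -0.1205, 0.135], [0.4768, -0.108, 0.135], [0.5536, -0.0861, 0.135]] [ 0.51995366 -0.11428267  0.135     ]
[[0.0522, -0.0399, -0.0052], [0.0554, 0.0412, -0.005], [0.0879, -0.0405, -0.0053], [0.0913, 0.0393, -0.0051]]
[np.float64(1.8460363216070768), np.float64(1.8482757217281758)] 1.8067604103771815
```

>>> steer_hand(
  deltas=[0, 0.003, 0, -0.04, 0.012, 0, 0, 0, 0.012, 0, 0, 0, 0.01, 0, 0, 0, 0.004, 0, 0, 0],
)

```text
clock: 3.43
position: [0.5271, -0.1439, 0.1293]
ee_rot: [0.0, 0.602, 0.798, 0.0]
contact_force: [-0.8, -0.5, 0.9]
width: 0.0397
gripper_force: 0.0
```

>>> steer_hand(
  deltas=[0.005, 0, 0, 0, 0.005, 0, 0, 0, 0.005, 0, 0, 0, 0.005, 0, 0, 0, 0.005, 0, 0, 0],
)

```text
clock: 3.85
position: [0.5209, -0.1216, 0.1282]
ee_rot: [-0.0, 0.603, 0.798, -0.0]
contact_force: [1.0, 0.0, -1.6]
width: 0.0399
gripper_force: 0.1
```

>>> steer_hand(
  deltas=[0.005, 0, 0, 0, 0.005, 0, 0, 0, 0.005, 0, 0, 0, 0, 0, 0, 0, 0, 0, 0, 0],
)

```text
clock: 4.27
position: [0.5168, -0.1073, 0.1283]
ee_rot: [0.0, 0.603, 0.798, -0.0]
contact_force: [0.9, 0.0, 0.4]
width: 0.04
gripper_force: 0.0
```

```bash
python3 - <<'E'
from h import *
d=grab("side","pics/s1.png");cv2.imwrite("pics/s1c.png",cv2.resize(cv2.imread("pics/s1.png")[200:340,230:410],None,fx=4,fy=4))
E
```

```text
(no output)
```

View pics/s1c.png

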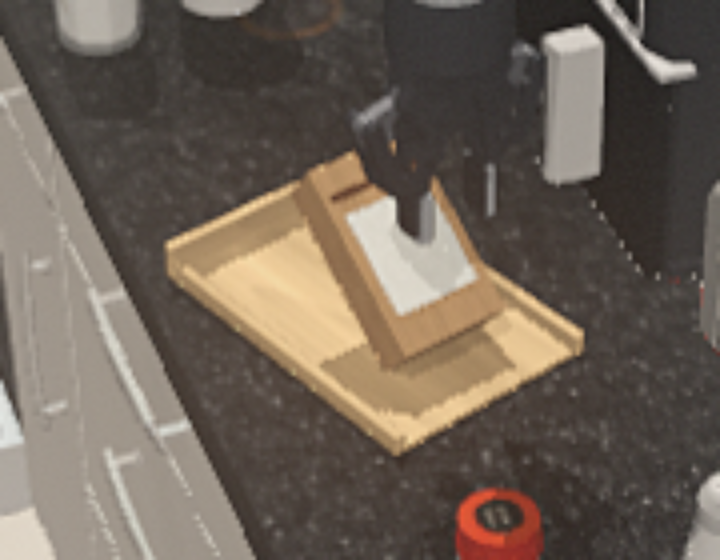

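The carton has passed balance and is falling. I'll back off, square the tool to the tray, and look again.

>>> steer_hand(
  deltas=[-0.02, 0, 0, -0.046, -0.02, 0, 0, 0, -0.01, 0, 0, 0, 0, 0, 0, 0, 0, 0, 0, 0],
)

```text
clock: 4.73
position: [0.5317, -0.1554, 0.128]
ee_rot: [-0.001, 0.585, 0.811, 0.0]
contact_force: [0.2, 0.9, -0.2]
width: 0.0401
gripper_force: 0.0
```

>>> steer_hand(
  deltas=[0, 0, 0, 0, 0, 0, 0, 0, 0, 0, 0, 0],
)

```text
clock: 4.98
position: [0.5315, -0.1545, 0.1283]
ee_rot: [-0.0, 0.584, 0.812, 0.0]
contact_force: [-0.6, 0.3, -0.1]
width: 0.0401
gripper_force: 0.0
```

```bash
python3 - <<'E'
from h import *
d=grab("wrist","pics/w2.png")
d=grab("top");s=cv2.resize(d["img"][190:290,270:395,::-1],None,fx=6,fy=6,interpolation=cv2.INTER_CUBIC);cv2.imwrite("pics/t2.png",s)
E
```

```text
(no output)
```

View pics/w2.png

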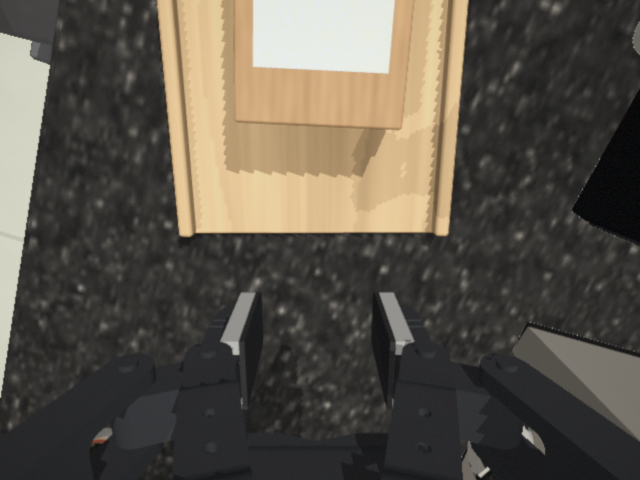

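The carton lies flat. Its bottom edge runs from (235,121) to (401,129), and the tray's open edge at row 234, from (192,234) to (440,234), is level.

```bash
python3 - <<'E'
from h import *
d=grab("wrist");s=readout.get_state();M=Rq(s["ee_rot"])
loc=lambda p:((p-s["position"])@M).round(4).tolist()
c=onplane(d,[(235,121),(401,129)],.041);o=onplane(d,[(193,235),(437,235)],.005)
r=onplane(d,[(180,237),(448,237),(158,0),(468,0)],.014)
for n,p in(("carton",c),("open",o),("rims",r)):print(n,loc(p))
e=c[1]-c[0];print("carton yaw",np.arctan2(e[1],e[0])+np.pi/2,"tool",np.arctan2(M[1,0],M[0,0]))
e=o[1]-o[0];print("tray yaw",np.arctan2(e[1],e[0])+np.pi/2)
E
```

```text
carton [[0.0677, -0.0383, 0.0874], [0.0639, 0.0408, 0.0874]]
open [[0.0011, -0.0738, 0.1234], [0.001, 0.0727, 0.1234]]
rims [[0.0025, -0.0787, 0.1144], [0.0024, 0.0765, 0.1144], [0.1255, -0.0785, 0.1144], [0.1254, 0.076, 0.1144]]
carton yaw 1.846874031813754 tool 1.8943352924576304
tray yaw 1.893503049273035
```

>>> steer_hand(
  deltas=[0, 0, 0.035, 0, 0, 0, 0.035, 0, 0, 0, 0.022, 0, 0, 0, 0, 0, 0.015, 0, 0, 0],
)

```text
clock: 5.55
position: [0.5282, -0.1425, 0.0358]
ee_rot: [0.001, 0.585, 0.811, -0.0]
contact_force: [0.9, -0.9, 0.6]
width: 0.0401
gripper_force: 0.0
```

>>> steer_hand(
  deltas=[0.015, 0, 0, 0, 0.012, 0, 0, 0, 0.005, 0, 0, 0, 0.004, 0, 0, 0, 0.004, 0, 0, 0],
)

```text
clock: 5.97
position: [0.5152, -0.1027, 0.0375]
ee_rot: [0.002, 0.584, 0.812, 0.0]
contact_force: [1.7, -2.0, 1.3]
width: 0.0398
gripper_force: 1.0
```

>>> steer_hand(
  deltas=[0.004, 0, 0, 0, 0.004, 0, 0, 0, 0.004, 0, 0, 0, 0.004, 0, 0, 0, 0.004, 0, 0, 0],
)

```text
clock: 6.38
position: [0.5081, -0.0842, 0.0363]
ee_rot: [0.0, 0.584, 0.812, -0.0]
contact_force: [0.3, -2.4, 1.0]
width: 0.0397
gripper_force: 1.0
```

>>> steer_hand(
  deltas=[0, 0, 0, 0, 0, 0, 0, 0],
)

```text
clock: 6.55
position: [0.5072, -0.0835, 0.0359]
ee_rot: [-0.001, 0.584, 0.812, -0.0]
contact_force: [0.5, -0.2, 0.5]
width: 0.0399
gripper_force: 0.0
```

>>> steer_hand(
  deltas=[0.003, 0, 0, 0, 0.003, 0, 0, 0, 0.003, 0, 0, 0, 0.002, 0, 0, 0, 0, 0, 0, 0],
)

```text
clock: 6.97
position: [0.5041, -0.0732, 0.0362]
ee_rot: [-0.0, 0.584, 0.812, -0.0]
contact_force: [1.2, -0.4, -1.0]
width: 0.0401
gripper_force: 0.0
```

>>> steer_hand(
  deltas=[0.002, 0, 0, 0, 0.001, 0, 0, 0, 0.001, 0, 0, 0, 0, 0, 0, 0],
)

```text
clock: 7.3
position: [0.5033, -0.0698, 0.0363]
ee_rot: [-0.0, 0.584, 0.812, 0.0]
contact_force: [0.1, 0.6, -0.2]
width: 0.0398
gripper_force: 0.1
```

>>> steer_hand(
  deltas=[0.001, 0, 0, 0, 0.001, 0, 0, 0],
)

```text
clock: 7.47
position: [0.5028, -0.0681, 0.0363]
ee_rot: [0.0, 0.584, 0.812, -0.0]
contact_force: [1.4, -0.7, -0.8]
width: 0.0403
gripper_force: 0.5
```

>>> steer_hand(
  deltas=[0.001, 0, 0, 0, 0.001, 0, 0, 0],
)

```text
clock: 7.63
position: [0.5029, -0.067, 0.0365]
ee_rot: [0.001, 0.584, 0.812, -0.0]
contact_force: [0.7, -5.8, 0.3]
width: 0.0399
gripper_force: 3.2
```

```bash
python3 - <<'E'
from h import *
d=grab("wrist","pics/w3.png")
d=grab("top");s=cv2.resize(d["img"][190:290,270:395,::-1],None,fx=6,fy=6,interpolation=cv2.INTER_CUBIC);cv2.imwrite("pics/t3.png",s)
E
```

```text
(no output)
```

View pics/w3.png

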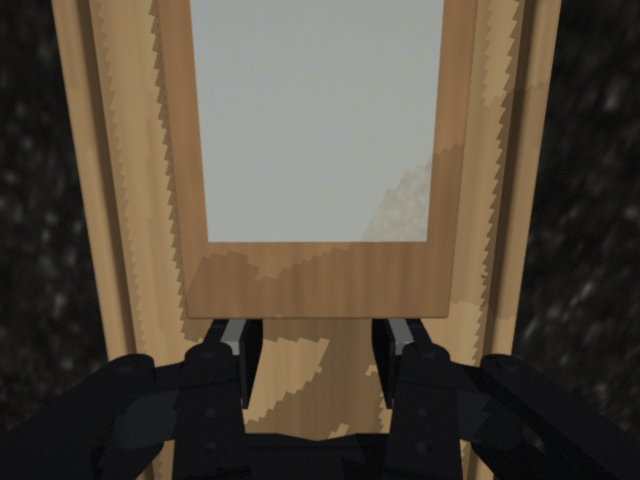

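The force has risen to 6 N and the bottom edge (188–448, row 317) is level, so the carton is square and touching the rim. I'll press slightly more, then retreat, rise and check.

>>> steer_hand(
  deltas=[0.001, 0, 0, 0, 0, 0, 0, 0],
)

```text
clock: 7.9
position: [0.5029, -0.067, 0.0367]
ee_rot: [0.002, 0.583, 0.812, -0.001]
contact_force: [1.7, -9.0, -1.4]
width: 0.0397
gripper_force: 3.9
```

>>> steer_hand(
  deltas=[-0.006, 0, 0, 0, -0.025, 0, 0, 0, -0.03, 0, 0, 0, 0, 0, -0.035, 0, 0, 0, -0.04, 0],
)

```text
clock: 8.32
position: [0.5191, -0.1231, 0.1088]
ee_rot: [-0.005, 0.585, 0.811, -0.001]
contact_force: [1.1, -0.9, -0.6]
width: 0.0398
gripper_force: 0.0
```

>>> steer_hand(
  deltas=[0, 0, -0.04, 0, 0, 0, -0.04, 0, 0, 0, -0.04, 0, 0.03, 0, 0, 0, 0.03, 0, 0, 0],
)

```text
clock: 8.73
position: [0.5035, -0.0663, 0.2342]
ee_rot: [0.002, 0.585, 0.811, 0.002]
contact_force: [0.1, -0.7, -0.8]
width: 0.0401
gripper_force: 0.0
```

>>> steer_hand(
  deltas=[0, 0, 0, 0, 0, 0, 0, 0, 0, 0, 0, 0],
)

```text
clock: 8.98
position: [0.5018, -0.0658, 0.231]
ee_rot: [-0.0, 0.584, 0.812, -0.0]
contact_force: [-0.2, -0.3, -0.3]
width: 0.0398
gripper_force: 0.0
```

```bash
python3 - <<'E'
from h import *
d=grab("wrist","pics/w4.png")
E
```

```text
(no output)
```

View pics/w4.png

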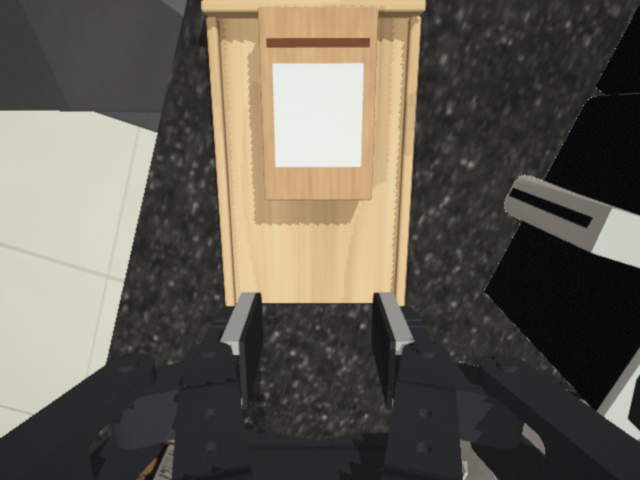

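The carton's top is flush with the rim (row ~9) and its bottom edge (265–372, row 199) is level. The pushing force rose to 9 N with no movement, which confirms contact.

```bash
python3 - <<'E'
from h import *
print(manip.sign_off())
E
```

```text
the job is handed in; nothing more can be done
None
```

I tipped the carton flat and pushed it square against the tray's end rim without going near the bystanders, and handed the job in at about 9 s on the robot's clock; the sign-off gave no verdict.

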